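Clamp the portafilter in the tamping stand with its wing nut

ROBOT

A 6-joint arm with a two-finger parallel gripper is mounted at the origin on a cart in front of the work surface, level with it; the furniture and walls round the work are solid. World frame = base frame: x ahead of the robot, y to its left, z up, the work surface at z = 0. Lengths are in mm, angles in degrees, forces in N, time in s.
With the tool pointing down it reaches from about 300 to 850 mm from the base axis. Payload 4.2 kg.
Tool frame: the origin (TCP) lies at the very end of the fingers, on their centre line; the grasp point (between the pads) lies 19 mm behind it (env.tcp_to_grasp is the distance from the TCP to the grasp point, in mm); z points along the fingers, y is the line along which they close (so a half turn about z gives the same grasp; the last joint's range is limited). The gripper opens to 91 mm and grips with 3 to 60 N. Pads are 32 mm wide; open, the fingers measure 118 mm over their backs; the gripper's body (76 mm by 178 mm) begins 60 mm behind the grasp point.
Start: joints at [68.984, 18.312, 89.639, -0, 72.044, -1.146], TCP at [195.44, 540.783, 213.976] pointing down, gripper open.
Joint ranges: [-177.97, 177.97], [-48.28, 115.42], [12.27, 149.76], [-77.06, 257.06], [2.81, 150.46], [-146.56, 146.56]. Speed limits (degrees/s): [147.25, 147.25, 180, 180, 180, 180].

INTERFACE

Orientations are given as [roll, pitch, yaw] about the fixed x, y, z axes, in that order (R = Rz(yaw) Ry(pitch) Rx(roll)).
In Python, from workcell import env gives the robot as it stands.
- The arm moves only by the tool move_arm, never from a script. Its argument "plan" is a list of rows, each a list of 3 entries, a list of its own where there are three numbers: the shift along the world's x, y, z in cm, then the turn about the world's z in degrees, then the closure, from 0 (fully open) to 1 (shut). In form: [[[x, y, z], turn, claw], ...]. A call has 1 to 5 rows; each row shifts and turns the commanded pose from where the row before left it; what a row does not reach is not made up. A row lasts 1/10 s, in which the tool goes at most 50 mm and 8.59 degrees, less where a joint would pass 70% of its speed; a pose out of reach is approached as far as the arm can. A call is refused whole if a number of a shift passes 5 or a number of a turn 8.59, either way. A call with a gripper value outside its range is refused whole. The fingers move at their own pace and stop on an object; "squeeze" is the grip in N (left out, the last holds). Time passes only in rows, so rows that do not move let the fingers close. It gives the time, the measured TCP pose, the force, the opening and the grip force at its end, in the units of the state.
- env.state(): the state, without advancing time (a new reading comes with each control period).
- env.grab_frame(name): name is "scene" or "top" or "wrist"; returns a dict with "frame" (420x560x3 uint8, red, green, blue), "z_map" (420x560 float32, mm along the optical axis (not along the pixel's ray), 0 where there is no reading), "fovy" (degrees; the focal length in pixels is half the picture's height over the tangent of half this angle, whatever the lens; pixels are square), "cx", "cy" (the principal point, pixels), "D" ([k1, k2, p1, p2, k3] as OpenCV has them; the pictures are not rectified), "position" and "orientation" of the camera in the world. Camera axes: x right, y down, z forward; pixel columns grow to the right and rows downward; lengths in mm; the calibration is good to about 2 mm. A picture is of the moment at which its call begins.
- env.job_done(): hands the job in; it is judged then, once.
Trained networks look in a picture, given as the dict that the camera call returned (one of the last four; its "shot" number tells which), for a name from the list of things; names that differ only in an ending like _2 or _b are one class to them, and where a whole thing is asked for, a point or a joint stands for the part that bears it (a point fixed in the world has none). Each returns a list of dicts, best first, with "score" (0 to 1); they miss things now and then, are a little off and sometimes report something else, mostly with a low value. They report only what shows in the picture. A call takes as long as a camera call.
- env.search_frame(picture, label): "point" ([column, row] in pixels, amid what is visible of it).
- env.landmark_of(picture, label): "point" ([column, row] in pixels: a listed point, or the origin of a listed thing).
The state is a dict: "time_s": time; "qpos": joint angles; "qvel": joint speeds; "effort": joint torques, N m; "ee_pos": TCP position; "ee_rot": TCP orientation; "force": force on the tool from outside, world axes, zero at the start; "torque": the same for the moment, N m; "gripper_width": finger opening in mm; "gripper_force": force on a finger pad.
Only numpy, scipy, OpenCV 4.12 (cv2) and the standard library are available. Lean on these libraries where they do the work, as an engineer would, in place of code of your own. Each camera call takes 0.05 s, during which the arm holds its last target. There are 200 camera calls.

TASK

A portafilter lies loosely in the wooden tamping stand. With the fingertips, push the sliding jaw along its guides until the portafilter is held snugly between the two forked jaws, then lightly stroke the wings of the wing nut round, clockwise from above, until the nut is fully down on the jaw's foot and will turn no further. Touch and push only: do not squeeze or force the nut, lift neither the jaw nor the portafilter, and leave the other things on the worktop alone.

Things in the scene. Friction and masses are not known exactly. Their poses are not given: they have to be found in the camera images.
- stand: Fixed tamping stand: wooden board, upper face 22 mm over the worktop, with a tongue under the portafilter's handle. Origin on the worktop under the middle of the basket's seat; x away from the handle, y from the sliding to the fixed jaw (0 to 36 mm over the board, y = 34 to 58 mm), z up. Two rails 8 mm high guide the sliding jaw along y. A threaded 8 mm stud, 40 mm high, stands at y = -105 mm.
- fixed_jaw_face (a point): Middle of the gripping face of the fixed jaw, 18 mm over the board, at y = +34 mm of the stand.
- sliding_jaw: Loose metal jaw, 0.2 to 0.45 kg, sliding on the board along the stand's y (1 mm play in the rails; 1 to 2 N). Origin on the board under the middle of its gripping face, y toward the portafilter. Its flat foot (56 wide, 12 thick, 109 mm long) runs back from the face, slotted round the stud; two prongs at the face, 12 mm thick, 36 mm high, take the portafilter's ear between them.
- jaw_face (a point): Middle of the gripping face of the sliding jaw, 18 mm over the board. With the portafilter snug between the jaws this is 66 to 69 mm from fixed_jaw_face.
- foot_end (a point): Middle of the upright end face of the jaw's foot (56 x 12 mm), farthest from the portafilter, 6 mm over the board; the face to push, toward the jaw's +y. Jaw and portafilter together slide with up to 10 N; 15 to 20 N seats both.
- portafilter: Loose portafilter, 0.52 kg, lying flat on the board, open basket up: 222 mm long along its x, 94 mm over its two ears, 36 mm high. Origin on its underside in the middle of its length; the basket (68 mm across) is centred at x = +77 mm, the black handle runs to x = -111 mm. It starts up to 6 mm short of the fixed jaw and slides with 3 to 7 N.
- wing_nut (a joint): Turn of the wing nut on the stud, rad; grows clockwise seen from above, as the nut goes down 4 mm a turn. It starts between 1.5 and 4; the washer under it meets the jaw's foot near 9.0 and the nut will turn no further at 9.9. It turns with about 0.03 N m and stays where it is left.
- washer: Steel washer, 27 mm across and 2.5 mm thick, under the wing nut; goes up and down with it and does not turn. Origin on the stud's axis in its underside, which starts 3 to 5 mm above the jaw's foot (foot's top: 34 mm over the worktop).
- nut_middle (a point): Point on the wing nut's axis near mid-height of its wings, 18 mm over the washer's underside; its x axis points along the wings. The hub is 21 mm across; two upright wings, 6 mm thick, reach 30 mm to both sides and stand 9 to 31 mm over the washer's underside.
- wing_tip (a point): Tip of one of the two wings, 30 mm from the axis, at the height of nut_middle; the other tip is as far on the far side of the axis.
- tamper: Bystander: coffee tamper, 58 mm across, 90 mm high, standing beside the handle. Origin in its underside.
- leveller: Bystander: black round distribution tool, 61 mm across, 35 mm high, standing between handle and jaw. Origin in its underside.
- filter_basket: Bystander: steel filter basket, 67 mm across, 25 mm high, standing behind the stand. Origin in its underside.
- espresso_cup: Bystander: white espresso cup, 56 mm high, on the left of the worktop. Origin in its underside.

How it is judged:
By the outcome, as a careful person would: the job done as asked, in the order asked, and still so for the second after the job is handed in, with the robot touching nothing.
It also fails if it takes over 70 s, if anything falls off the work surface, if the arm or the gripper's body presses on something with over 40 N, if the wrist force passes 120 N, or if a joint passes its speed limit or range.

## Working session

There is one attempt and no reset: what is moved stays moved. The work goes in short steps, Python scripts to look and compute and a tool call to move; the robot and the scene stay as the last step left them, time stands still between calls to the robot, and variables do not carry over. Pictures are saved under pics/ and viewed, at most 10 in all, crops included, and the job is handed in when it is done.

Besides the shell and the picture viewer there is one more tool, called by a JSON object that holds its "method" and its "body". move_arm: Moves the arm, as the interface text tells. Its arguments: {"type":"object","properties":{"plan":{"type":"array","items":{"type":"array"}},"squeeze":{"type":"number"}},"required":["plan"]}

```bash
mkdir -p pics; cat > h.py <<'E'
import numpy as np, cv2
from scipy.spatial.transform import Rotation as R
from workcell import env
def cam(p):
    f=p["frame"].shape[0]/2/np.tan(np.radians(p["fovy"])/2)
    K=np.array([[f,0,p["cx"]],[0,f,p["cy"]],[0,0,1.]])
    o=np.array(p["orientation"],float)
    Rm=o if o.shape==(3,3) else R.from_euler("xyz",o,degrees=True).as_matrix()
    return K,np.array(p["D"],float),Rm,np.array(p["position"],float)
def ray(p,uv):
    K,D,Rm,t=cam(p)
    n=cv2.undistortPoints(np.array([[uv]],float),K,D)[0,0]
    return Rm@np.array([n[0],n[1],1]),t
def at_z(p,uv,z):
    d,t=ray(p,uv); return t+d*(z-t[2])/d[2]
def at_depth(p,uv):
    d,t=ray(p,uv); u,v=np.round(uv).astype(int)
    w=p["z_map"][max(v-2,0):v+3,max(u-2,0):u+3]; w=w[w>0]
    return t+d*np.median(w) if w.size else None
def save(p,n): cv2.imwrite(f"pics/{n}.png",p["frame"][:,:,::-1])
E
cat > a.py <<'E'
from h import *
np.set_printoptions(precision=1,suppress=True)
H=dict(stand=0,fixed_jaw_face=40,sliding_jaw=22,jaw_face=40,foot_end=28,portafilter=22,washer=38,nut_middle=56,wing_tip=56,tamper=0,leveller=0,filter_basket=0,espresso_cup=0)
for c in ("top","scene","wrist"):
    p=env.grab_frame(c); save(p,"a_"+c); print(c,p["position"],p["orientation"],p["fovy"])
    for l,z in H.items():
        for r in env.landmark_of(p,l)[:2]:
            print(l,round(r["score"],2),np.array(r["point"]),at_z(p,r["point"],z),at_depth(p,r["point"]))
print(env.state())
E
python3 a.py
```

```text
top [389.1  74.1 934.8] [-170.9   -0.5  -90.9] 55.66884035646807
stand 0.68 [263.5 187.3] [585.9  85.3   0. ] [578.6  84.9  34.8]
fixed_jaw_face 0.85 [255.2 175.4] [605.8 103.6  40. ] [601.9 103.1  55.9]
fixed_jaw_face 0.18 [294.8 218.9] [503.3  14.7  40. ] [501.6  15.6  53. ]
sliding_jaw 0.89 [280.6 201.6] [546.7  45.6  22. ] [544.8  46.   33. ]
jaw_face 0.7 [279.1 199.1] [549.4  49.5  40. ] [548.4  49.7  45.8]
foot_end 0.85 [309.9 236.4] [463.9 -19.7  28. ] [463.5 -19.1  33.2]
portafilter 0.6 [241.8 206.1] [537.4 136.   22. ] [532.2 133.8  53.9]
portafilter 0.54 [278.6 199.3] [552.2  50.2  22. ] [547.9  50.8  45.7]
washer 0.53 [294.7 215.8] [510.6  14.6  38. ] [508.5  15.7  53.9]
nut_middle 0.69 [302.1 213.8] [512.5  -0.8  56. ] [515.2  -2.5  36.7]
wing_tip 0.69 [292.9 226.9] [483.4  20.4  56. ] [485.6  19.2  35.4]
wing_tip 0.47 [294.7 217.5] [504.4  15.9  56. ] [504.7  15.8  53.6]
tamper 0.69 [199.1 184.2] [595.8 240.2   0. ] [592.  237.1  17.2]
leveller 0.57 [250.2 250.9] [434.4 118.3   0. ] [432.8 116.7  34.3]
filter_basket 0.65 [351.3 201.8] [ 547.6 -124.6    0. ] [ 547.4 -124.
[... 1010 characters left out ...]
  65.2   0. ] [504.7   5.5  52.7]
leveller 0.71 [246.2 263.2] [432.6 105.6   0. ] [418.9  88.1  14.3]
leveller 0.21 [302.9 240.8] [594.7  88.1   0. ] [559.3  56.3  26.8]
filter_basket 0.68 [368.8 286.7] [ 553.9 -129.4    0. ] [ 529.5 -143.4   19.9]
wrist [121.1 568.7 384.6] [163.5  -0.   70.2] 61.07704042178643
{'time_s': 2.1, 'qpos': array([69. , 18.3, 89.6, -0. , 72. , -1.1]), 'qvel': array([ 0. ,  0. ,  0.1,  0. ,  0. , -0. ]), 'effort': array([  0. , -41.2, -23.2,   0.1,   0. ,  -0. ]), 'ee_pos': array([195.4, 540.8, 214. ]), 'ee_rot': array([180. ,   0. , 160.1]), 'force': array([0.2, 0. , 0.7]), 'torque': array([-0., -0.,  0.]), 'gripper_force': 0.0, 'gripper_width': 91.19249000648948}
```

```bash
python3 -c "
import cv2
a=cv2.imread('pics/a_top.png')[140:290,170:370];b=cv2.imread('pics/a_scene.png')[190:310,230:390]
cv2.imwrite('pics/c1.png',cv2.resize(a,(800,600),interpolation=3));cv2.imwrite('pics/c2.png',cv2.resize(b,(800,600),interpolation=3))"
```

```text
(no output)
```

View pics/c1.png

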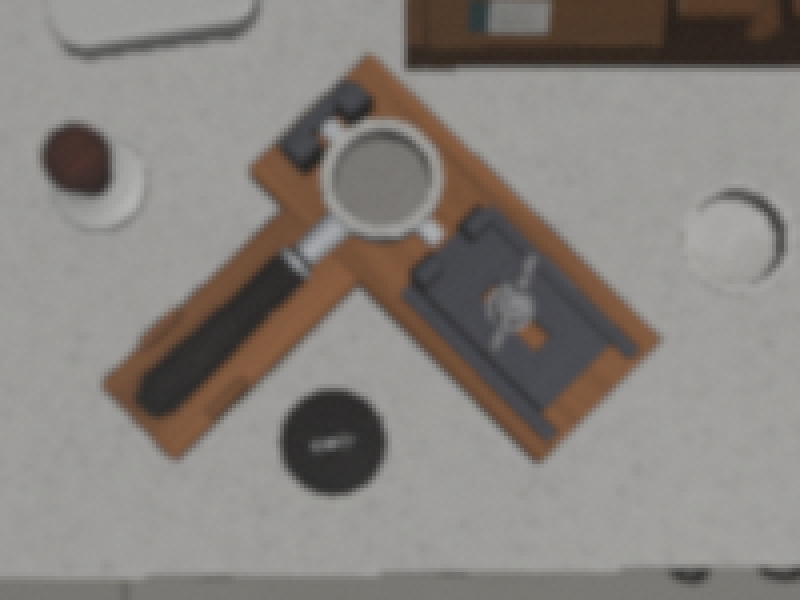

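View pics/c2.png

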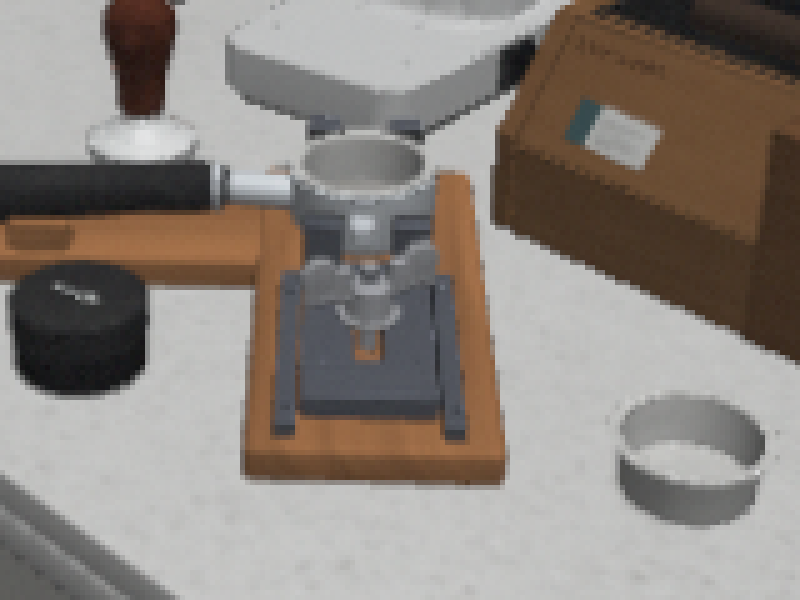

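The crops show the jaw's foot lying on a diagonal. The nut is at about top px (299,216) with wings at about -22°, and the stand's +y is at about 42° in the world. I'll move in for a wrist-camera look.

{"method": "move_arm", "body": {"plan": [[[1.75,-4.15,0],-8.4,0.5],[[1.75,-4.15,0],-8.4,1],[[1.75,-4.15,0],-8.4,1],[[1.75,-4.15,0],-8.4,1],[[1.75,-4.15,0],-8.4,1]]}}

```text
time_s: 2.6
ee_pos: [283.3, 331.7, 214.1]
ee_rot: [180.0, 0.0, 117.8]
force: [0.5, 0.2, 0.2]
gripper_width: 54.1
gripper_force: 0.0
```

{"method": "move_arm", "body": {"plan": [[[1.75,-4.15,0],-8.4,1],[[1.75,-4.15,0],-8.4,1],[[1.75,-4.15,0],-8.4,1],[[1.75,-4.15,0],-8.4,1],[[1.75,-4.15,0],-8.4,1]]}}

```text
time_s: 3.1
ee_pos: [370.9, 124.1, 214.3]
ee_rot: [179.9, -0.0, 75.8]
force: [1.1, 0.2, -0.8]
gripper_width: 14.1
gripper_force: 0.0
```

{"method": "move_arm", "body": {"plan": [[[1.75,-4.15,0],-8.4,1],[[1.75,-4.15,0],-8.4,1],[[1.75,-4.15,0],-8.4,1],[[1.75,-4.15,0],-8.4,1],[[0,0,0],0,1]]}}

```text
time_s: 3.6
ee_pos: [442.4, -44.5, 214.1]
ee_rot: [179.8, -0.0, 42.1]
force: [-0.8, 0.9, -0.4]
gripper_width: 0.7
gripper_force: 0.0
```

```bash
cat > b.py <<'E'
import sys
from h import *
np.set_printoptions(precision=1,suppress=True)
H=dict(fixed_jaw_face=40,jaw_face=40,sliding_jaw=22,foot_end=28,nut_middle=57,wing_tip=57,washer=38,stand=0)
p=env.grab_frame("wrist"); save(p,sys.argv[1]); np.savez("last.npz",**{k:np.array(v) for k,v in p.items()})
for l in sys.argv[2].split(","):
    for r in env.landmark_of(p,l)[:2]:
        print(l,round(r["score"],2),np.array(r["point"]),at_z(p,r["point"],H[l]),at_depth(p,r["point"]))
s=env.state(); print({k:s[k] for k in ("time_s","qpos","ee_pos","ee_rot","force","torque","gripper_width")})
E
python3 b.py b1 fixed_jaw_face,jaw_face,sliding_jaw,foot_end,nut_middle,wing_tip,washer,stand
```

```text
jaw_face 0.69 [284.1  39.4] [552.6  46.8  40. ] [555.2  48.7  22.2]
sliding_jaw 0.84 [280.7  47.8] [547.5  46.   22. ] [546.   44.9  34. ]
foot_end 0.87 [281.9 164.4] [466.5 -29.   28. ] [465.9 -29.6  22. ]
foot_end 0.72 [279.3  46.2] [546.9  47.4  28. ] [546.1  46.7  34.3]
nut_middle 0.92 [284.5 102.4] [511.8   9.6  57. ] [511.7   9.6  62. ]
nut_middle 0.32 [282.8  38.7] [549.8  46.2  57. ] [554.8  50.   22. ]
wing_tip 0.82 [252.6 116.2] [483.9  22.7  57. ] [484.5  22.4  66.1]
washer 0.88 [283.2 103.6] [510.7   9.8  38. ] [510.2   9.8  61.9]
{'time_s': 4.05, 'qpos': array([ -6.6,   6.2, 105.7,   0. ,  68.1,  40.8]), 'ee_pos': array([440.2, -39.3, 214.1]), 'ee_rot': array([180. ,  -0. ,  42.6]), 'force': array([-0.2, -0.3,  0.4]), 'torque': array([-0.1,  0.2,  0. ]), 'gripper_width': 0.4759592354036353}
```

View pics/b1.png

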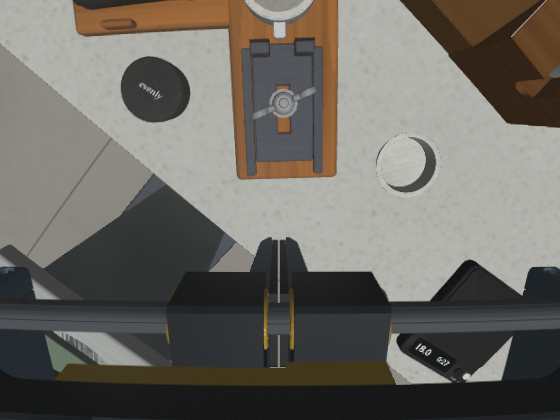

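The wrist picture shows the nut at (284,102), the foot end at (282,164), and the rails at columns ~250 and ~318. Next I'll fit the axes from the depth map.

```bash
cat > fit.py <<'E'
from h import *
np.set_printoptions(precision=1,suppress=True)
def cloud(p):
    K,D,Rm,t=cam(p); h,w=p["z_map"].shape
    g=np.stack(np.meshgrid(np.arange(w),np.arange(h)),-1).reshape(-1,1,2).astype(float)
    n=cv2.undistortPoints(g,K,D)[:,0]; z=p["z_map"].reshape(-1)
    P=(np.c_[n,np.ones(len(n))]*z[:,None])@Rm.T+t
    return P[(z>0)]
if __name__=="__main__":
    p=dict(np.load("last.npz")); P=cloud(p); C=np.array([511,9.6])
    near=P[np.linalg.norm(P[:,:2]-C,axis=1)<75]
    print(np.histogram(near[:,2],bins=[-4,4,18,20,22,24,26,28,30,32,33,34,35,36,40,50,60,64,68,72,80]))
    for a,b in ((32.5,36),(20,36)):
        q=near[(near[:,2]>a)&(near[:,2]<b)] 
        print(a,b,cv2.minAreaRect(q[:,:2].astype(np.float32)))
    f=near[(near[:,2]>32.5)&(near[:,2]<36)]
    for th in (41,42,43,44,45):
        u=np.array([np.cos(np.radians(th)),np.sin(np.radians(th))]); v=np.array([u[1],-u[0]])
        s=(f[:,:2]-C)@u; w=(f[:,:2]-C)@v
        print(th,"foot back",np.percentile(s,[.5,2]),"width",[(w[(s>a)&(s<a+15)].min(),w[(s>a)&(s<a+15)].max()) for a in (-40,-20,0,20)])
    n=P[(P[:,2]>55)&(P[:,2]<85)&(np.linalg.norm(P[:,:2]-C,axis=1)<36)]
    print("nut",cv2.minAreaRect(n[:,:2].astype(np.float32)),n[:,2].max(),np.percentile(n[:,2],90))
E
python3 fit.py
```

```text
(array([2725,   26,  204, 2976, 2227,  114,   80, 1230, 1045,  752, 2298,
       1857,  335,  135,  506, 1225,  187,  177,   73,    0]), array([-4,  4, 18, 20, 22, 24, 26, 28, 30, 32, 33, 34, 35, 36, 40, 50, 60,
       64, 68, 72, 80]))
32.5 36 ((518.81103515625, 14.895149230957031), (127.48567962646484, 60.585845947265625), 43.29093933105469)
20 36 ((512.0660400390625, 8.614089965820312), (147.34080505371094, 103.33316040039062), 44.26726150512695)
41 foot back [-53.8 -52.1] width [(np.float64(-26.939864833480502), np.float64(28.798581272384343)), (np.float64(-27.967363687058327), np.float64(27.97676708375329)), (np.float64(-28.984694151845197), np.float64(27.13892760224567)), (np.float64(-29.971190920517373), np.float64(29.522647633292316))]
42 foot back [-53.7 -51.8] width [(np.float64(-27.459113985848344), np.float64(28.136731602400793)), (np.float64(-28.07568053925106), np.float64(27.65071217396863)), (np.float64(-28.85014747001563), np.float64(27.154314894394886)), (np.float64(-29.46186409569104), np.float64(30.121759586066734))]
43 foot back [-53.6 -52.1] width [(np.float64(-2
[... 291 characters left out ...]
at64(-28.472363733745134), np.float64(26.854120707068322)), (np.float64(-28.268641802064923), np.float64(27.102062890731645)), (np.float64(-28.590941371990315), np.float64(27.254135598706934)), (np.float64(-28.416445217981888), np.float64(31.292277651922728))]
45 foot back [-53.6 -52.1] width [(np.float64(-28.966055683585303), np.float64(26.50341655379764)), (np.float64(-28.388735506600096), np.float64(26.995936227845803)), (np.float64(-28.44825430091747), np.float64(27.38853561928893)), (np.float64(-27.880671609816407), np.float64(31.86332721386238))]
nut ((510.4549865722656, 10.635171890258789), (15.206716537475586, 60.41618347167969), 75.06869506835938) 70.02653583757507 68.22689249284633
```

{"method": "move_arm", "body": {"plan": [[[0.9,-0.9,-3],0.9,1],[[0,0,-5],0,1],[[0,0,-5],0,1],[[0,0,-3.7],0,1],[[0,0,-2.0],0,1]]}}

```text
time_s: 4.55
ee_pos: [447.3, -48.4, 24.3]
ee_rot: [-179.8, 0.2, 43.5]
force: [0.2, -0.3, 0.2]
gripper_width: 0.4
gripper_force: 0.0
```

{"method": "move_arm", "body": {"plan": [[[0,0,0],0,1],[[0,0,0],0,1]]}}

```text
time_s: 4.75
ee_pos: [449.8, -48.9, 27.4]
ee_rot: [180.0, -0.0, 43.5]
force: [-0.4, -0.4, 0.3]
gripper_width: 0.2
gripper_force: 0.0
```

{"method": "move_arm", "body": {"plan": [[[0.47,0.45,0],0,1],[[0.47,0.45,0],0,1],[[0.22,0.21,0],0,1],[[0.22,0.21,0],0,1],[[0.22,0.21,0],0,1]]}}

```text
time_s: 5.25
ee_pos: [465.6, -33.7, 27.3]
ee_rot: [180.0, -0.0, 43.4]
force: [-0.9, -0.5, 0.4]
gripper_width: 0.3
gripper_force: 0.6
```

{"method": "move_arm", "body": {"plan": [[[0.15,0.14,0],0,1],[[0.15,0.14,0],0,1],[[0.15,0.14,0],0,1],[[0,0,0],0,1]]}}

```text
time_s: 5.65
ee_pos: [469.7, -29.7, 26.9]
ee_rot: [-180.0, 0.0, 43.4]
force: [-0.9, -1.2, 0.4]
gripper_width: 0.7
gripper_force: 1.0
```

{"method": "move_arm", "body": {"plan": [[[0.1,0.1,0],0,1],[[0.1,0.1,0],0,1],[[0,0,0],0,1]]}}

```text
time_s: 5.95
ee_pos: [471.3, -27.9, 26.8]
ee_rot: [-180.0, 0.1, 43.5]
force: [-2.8, -3.2, 2.4]
gripper_width: 0.6
gripper_force: 2.4
```

{"method": "move_arm", "body": {"plan": [[[0.1,0.1,0],0,1],[[0,0,0],0,1]]}}

```text
time_s: 6.15
ee_pos: [471.4, -27.6, 26.8]
ee_rot: [-179.9, 0.2, 43.5]
force: [-5.1, -7.0, 4.3]
gripper_width: 0.3
gripper_force: 4.3
```

{"method": "move_arm", "body": {"plan": [[[0.1,0.1,0],0,1],[[0,0,0],0,1]]}}

```text
time_s: 6.35
ee_pos: [471.4, -27.4, 26.8]
ee_rot: [-179.9, 0.3, 43.5]
force: [-7.7, -10.4, 5.8]
gripper_width: 0.3
gripper_force: 6.4
```

{"method": "move_arm", "body": {"plan": [[[0.1,0.1,0],0,1],[[0,0,0],0,1]]}}

```text
time_s: 6.55
ee_pos: [471.6, -27.2, 26.9]
ee_rot: [-179.9, 0.5, 43.6]
force: [-9.8, -14.6, 7.6]
gripper_width: 0.6
gripper_force: 8.4
```

{"method": "move_arm", "body": {"plan": [[[0.06,0.04,0],0,1],[[0,0,0],0,1],[[0,0,0],0,1]]}}

```text
time_s: 6.85
ee_pos: [471.6, -27.2, 26.8]
ee_rot: [-179.9, 0.5, 43.6]
force: [-10.3, -16.5, 8.9]
gripper_width: 0.5
gripper_force: 9.3
```

```bash
python3 b.py b2 jaw_face,foot_end,nut_middle,fixed_jaw_face; cat >> b.py <<'E'
E
python3 fit.py | sed -n '3,8p'
```

```text
jaw_face 0.4 [ 54.9 129.8] [457.3  95.5  40. ] [454.8  97.6  34.8]
foot_end 0.74 [273.7 237.3] [484.2 -12.5  28. ] [485.8 -11.1  33.7]
{'time_s': 7.1, 'qpos': array([ -4.5,  21.5, 116.9,  -0.5,  42.1,  42.3]), 'ee_pos': array([471.6, -27.1,  26.9]), 'ee_rot': array([-179.9,    0.5,   43.6]), 'force': array([-10. , -16. ,   8.9]), 'torque': array([-3. ,  1.9, -0.1]), 'gripper_width': 0.008922803387424044}
         461,   247]), array([-4,  4, 18, 20, 22, 24, 26, 28, 30, 32, 33, 34, 35, 36, 40, 50, 60,
       64, 68, 72, 80]))
32.5 36 ((523.3165283203125, 23.226207733154297), (109.42891693115234, 67.03575897216797), 38.20698165893555)
20 36 ((511.8533935546875, 8.712310791015625), (144.91505432128906, 102.6168212890625), 43.78202819824219)
41 foot back [-34.5 -32.7] width [(np.float64(-27.826544858912946), np.float64(27.531469400412558)), (np.float64(-28.699511186729683), np.float64(27.12485095374873)), (np.float64(-29.58457304368441), np.float64(26.30789055761956)), (np.float64(-30.081025939582393), np.float64(25.881839973587997))]
42 foot back [-34.4 -32.7] width [(np.float64(-28.39252916298193), np.float64(27.02373497335565)), (np.float64(-28.808658549125397), np.float64(26.882568587351866)), (np.float64(-29.34860687684342), np.float64(26.238106684339073)), (np.float64(-29.686906491593536), np.float64(26.235407778914613))]
```

View pics/b2.png

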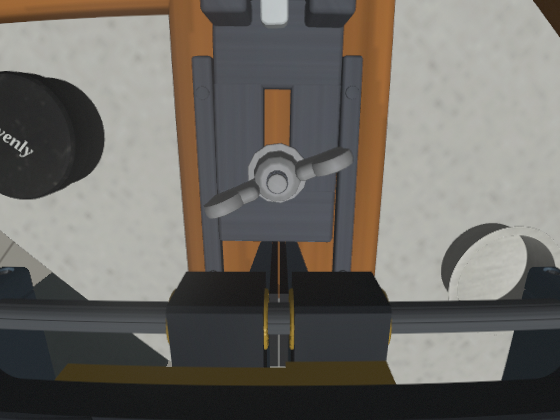

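The foot's back edge is at the snug position (about 36 mm behind the stud) with 19 N seating it, and the ear sits between the prongs. The stud top shows at about (277,181). Backing off now.

{"method": "move_arm", "body": {"plan": [[[-0.5,-0.5,0],0,1],[[-1.0,-1.0,0],0,0.9],[[0,0,4],0,0.7],[[0,0,5],0,0.7],[[0,0,4],0,0.7]]}}

```text
time_s: 7.6
ee_pos: [461.1, -39.4, 159.3]
ee_rot: [179.9, -0.2, 43.4]
force: [-0.1, -0.6, 0.9]
gripper_width: 26.6
gripper_force: 0.0
```

```bash
python3 - <<'E'
from h import *
p=dict(np.load("last.npz")); 
for z in (61,62): print(at_z(p,(277,181),z))
print(at_depth(p,(277,181)), at_depth(p,(215,207)),at_depth(p,(346,156)))
E
python3 b.py b3 nut_middle,wing_tip,washer,foot_end,jaw_face; python3 fit.py | sed -n '5,12p'
python3 - <<'E'
from h import *
np.set_printoptions(precision=1,suppress=True)
p=env.grab_frame("top"); save(p,"top2")
for l,z in (("fixed_jaw_face",40),("jaw_face",40)):
    for r in env.landmark_of(p,l)[:2]: print(l,r["score"],at_z(p,r["point"],z))
E
```

```text
[511.4050917   10.81234793  61.        ]
[511.557872    10.95086704  62.        ]
[511.56855555  10.96055335  62.06992755] [489.11195376  21.83359296  67.9020208 ] [ 5.36441628e+02 -2.26882967e-01  6.66280191e+01]
nut_middle 0.92 [275.9 124.8] [511.7  10.1  57. ] [511.8  10.2  61.9]
wing_tip 0.84 [240.7 143.9] [483.1  19.8  57. ] [480.   20.1  34.1]
wing_tip 0.17 [276.5 168.7] [487.9 -12.9  57. ] [483.8 -16.7  21.7]
washer 0.6 [276.3 123.4] [512.1  10.2  38. ] [512.8  10.7  62.3]
foot_end 0.73 [274.8 168. ] [484.  -14.6  28. ] [483.3 -15.2  22. ]
jaw_face 0.73 [276.9  23.6] [565.9  60.4  40. ] [564.5  59.   48.9]
{'time_s': 7.9, 'qpos': array([ -6.3,  11. , 108.9,   0. ,  60.2,  40.3]), 'ee_pos': array([459.5, -39.2, 155.8]), 'ee_rot': array([-179.9,    0.1,   43.4]), 'force': array([-0.5,  0.7, -0.4]), 'torque': array([-0.1,  0.1, -0. ]), 'gripper_width': 27.207244434529894}
20 36 ((512.3929443359375, 9.130653381347656), (147.19415283203125, 103.14775085449219), 43.8906135559082)
41 foot back [-34.6 -33.1] width [(np.float64(-27.172365468931964), np.float64(28.10185917081684)), (np.
[... 906 characters left out ...]
-28.721007991733998), np.float64(27.007990568332573)), (np.float64(-28.332682562195433), np.float64(26.92273221299662)), (np.float64(-28.474772849718), np.float64(27.569614353906452))]
45 foot back [-34.6 -33. ] width [(np.float64(-29.360560233589254), np.float64(25.967671560920795)), (np.float64(-28.84033789754427), np.float64(26.84278995425627)), (np.float64(-28.300409770930287), np.float64(26.992730164156367)), (np.float64(-28.070815718297574), np.float64(28.011919773977045))]
nut ((511.05084228515625, 10.575589179992676), (14.029507637023926, 61.12482833862305), 73.0217514038086) 70.43902142760555 68.32960761485131
fixed_jaw_face 0.98 [609.1 102.9  40. ]
jaw_face 0.61 [557.9  56.4  40. ]
```

View pics/b3.png

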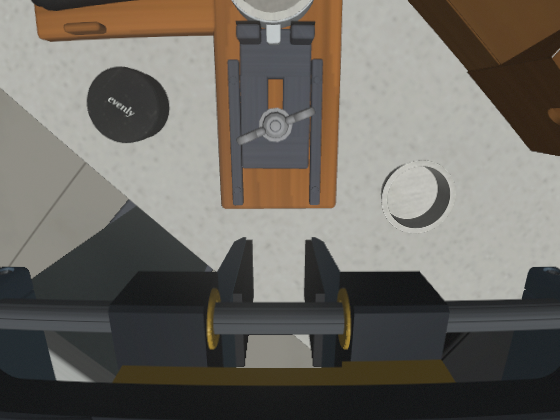

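The nut is at about (511.4, 10.6) with wings at 163°, and the jaw faces are 69 mm apart, so the portafilter is snug. I'll straddle the nut with the fingers part open and turn the tool about the nut's axis.

{"method": "move_arm", "body": {"plan": [[[1.04,1.0,0],8.4,0.66],[[1.04,1.0,0],8.4,0.66],[[1.04,1.0,0],8.4,0.66],[[1.04,1.0,0],8.4,0.66],[[1.03,0.98,0],8.4,0.66]]}}

```text
time_s: 8.55
ee_pos: [512.4, 11.0, 155.8]
ee_rot: [-179.9, 0.0, 85.8]
force: [0.1, -0.6, 0.1]
gripper_width: 31.2
gripper_force: 0.0
```

{"method": "move_arm", "body": {"plan": [[[0,0,0],8.4,0.66],[[0,0,0],8.4,0.66],[[0,0,0],8.4,0.66],[[0,0,0],8.4,0.66],[[0,0,0],8.4,0.66]]}}

```text
time_s: 9.05
ee_pos: [512.0, 10.5, 155.7]
ee_rot: [-179.9, -0.1, 127.8]
force: [0.4, -0.0, -0.7]
gripper_width: 31.1
gripper_force: 0.0
```

{"method": "move_arm", "body": {"plan": [[[0,0,0],8.4,0.66],[[0,0,0],8.4,0.66],[[0,0,0],8.4,0.66],[[0,0,0],8.4,0.66],[[0,0,0],0,0.66]]}}

```text
time_s: 9.55
ee_pos: [512.0, 10.5, 155.9]
ee_rot: [-180.0, -0.1, 161.0]
force: [0.2, 0.6, -1.6]
gripper_width: 31.1
gripper_force: 0.0
```

{"method": "move_arm", "body": {"plan": [[[0,0,0],0,0.66],[[0,0,0],0,0.66]]}}

```text
time_s: 9.75
ee_pos: [512.3, 10.5, 156.5]
ee_rot: [-180.0, -0.0, 160.9]
force: [0.5, -0.4, -0.5]
gripper_width: 31.0
gripper_force: 0.0
```

Now descend 110 mm, correcting about −0.8 mm in x.

{"method": "move_arm", "body": {"plan": [[[-0.08,0,-3],0,0.66],[[0,0,-3],0,0.66],[[0,0,-2.5],0,0.66],[[0,0,-1.5],0,0.66],[[0,0,-1.0],0,0.66]]}}

```text
time_s: 10.25
ee_pos: [511.0, 10.5, 45.6]
ee_rot: [-180.0, -0.1, 161.0]
force: [0.7, 0.1, -1.1]
gripper_width: 31.2
gripper_force: 0.0
```

{"method": "move_arm", "body": {"plan": [[[0,0,0],-4,0.66],[[0,0,0],-8,0.66],[[0,0,0],-8,0.66],[[0,0,0],-8,0.66],[[0,0,0],-8,0.66]]}}

```text
time_s: 10.75
ee_pos: [512.1, 10.5, 47.3]
ee_rot: [179.9, 0.0, 124.6]
force: [-0.3, -0.1, -0.6]
gripper_width: 30.9
gripper_force: 0.0
```

```bash
python3 b.py d1 nut_middle
```

```text
nut_middle 0.94 [275.  274.6] [511.5  11.1  57. ] [510.3  13.   61.5]
nut_middle 0.55 [409.2 238.6] [554.5  63.9  57. ] [559.5  63.1  47.8]
{'time_s': 10.85, 'qpos': array([ -0.1,  22.4, 110.9,   0. ,  46.6, -35.1]), 'ee_pos': array([512.1,  10.5,  47.3]), 'ee_rot': array([179.9,   0. , 125. ]), 'force': array([0.5, 0.1, 0.3]), 'torque': array([-0.1,  0. , -0. ]), 'gripper_width': 31.152478624933572}
```

View pics/d1.png

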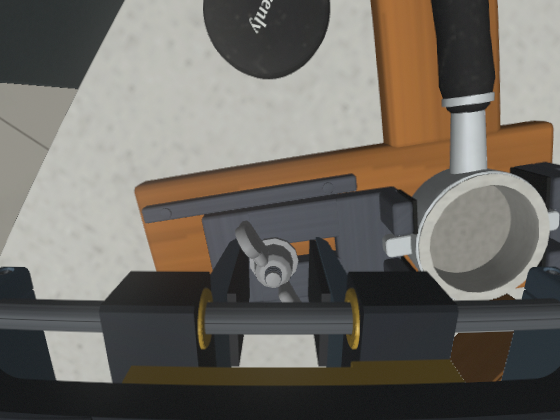

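{"method": "move_arm", "body": {"plan": [[[-0.05,0,-0.1],-8.5,0.66],[[0,0,0],-8.5,0.66],[[0,0,0],-8.5,0.66],[[0,0,0],-8.5,0.66],[[0,0,0],-8.5,0.66]]}}

```text
time_s: 11.35
ee_pos: [510.9, 10.1, 46.1]
ee_rot: [-180.0, 0.0, 82.4]
force: [0.1, -1.5, 0.1]
gripper_width: 30.9
gripper_force: 0.7
```

{"method": "move_arm", "body": {"plan": [[[0,0,0],-8.5,0.66],[[0,0,0],-8.5,0.66],[[0,0,0],-8.5,0.66],[[0,0,0],-8.5,0.66],[[0,0,0],-8.5,0.66]]}}

```text
time_s: 11.85
ee_pos: [510.4, 10.3, 45.9]
ee_rot: [-180.0, 0.1, 39.9]
force: [-2.2, -0.0, -0.6]
gripper_width: 30.8
gripper_force: 0.7
```

```bash
cat > st.py <<'E'
from h import *
np.set_printoptions(precision=2,suppress=True)
s=env.state(); print({k:s[k] for k in ("time_s","qpos","ee_pos","ee_rot","force","torque","gripper_width")})
E
python3 st.py
```

```text
{'time_s': 11.85, 'qpos': array([ -0.12,  22.46, 111.1 ,  -0.03,  46.52,  50.05]), 'ee_pos': array([510.41,  10.31,  45.9 ]), 'ee_rot': array([-179.96,    0.08,   39.86]), 'force': array([-2.23, -0.  , -0.61]), 'torque': array([-0.21,  0.41,  0.01]), 'gripper_width': 30.844796904311846}
```

Gentle contact. Continuing the stroke.

{"method": "move_arm", "body": {"plan": [[[0.05,0,0],-8.5,0.66],[[0,0,0],-8.5,0.66],[[0,0,0],-8.5,0.66],[[0,0,0],-8.5,0.66],[[0,0,0],-8.5,0.66]]}}

```text
time_s: 12.35
ee_pos: [510.9, 10.6, 45.8]
ee_rot: [180.0, 0.1, -2.7]
force: [-1.1, 0.4, -0.2]
gripper_width: 31.4
gripper_force: 0.7
```

{"method": "move_arm", "body": {"plan": [[[0,0,0],-8.5,0.66],[[0,0,0],-8.5,0.66],[[0,0,0],-8.5,0.66],[[0,0,0],-8.5,0.66],[[0,0,0],-8.5,0.66]]}}

```text
time_s: 12.85
ee_pos: [511.5, 10.0, 45.9]
ee_rot: [180.0, -0.0, -45.1]
force: [-0.6, -1.5, -2.0]
gripper_width: 31.3
gripper_force: 0.8
```

```bash
python3 b.py d2 nut_middle,wing_tip; python3 fit.py | tail -1
```

```text
nut_middle 0.96 [281.6 277.2] [511.9   9.3  57. ] [513.4   7.9  61.1]
nut_middle 0.22 [343.8 262. ] [496.1 -17.9  57. ] [485.4 -13.7  33.6]
wing_tip 0.95 [249.7 233.2] [539.    3.8  57. ] [539.6   2.8  60.1]
{'time_s': 13.0, 'qpos': array([ -0.1,  22.5, 111. ,  -0. ,  46.5, 134.6]), 'ee_pos': array([511.6,  10.4,  46. ]), 'ee_rot': array([180. ,   0. , -44.7]), 'force': array([ 0.1, -1.3, -0.4]), 'torque': array([-0.1,  0.2,  0.1]), 'gripper_width': 31.1952095617294}
nut ((516.516845703125, 10.870092391967773), (52.884395599365234, 40.88175582885742), 34.22722625732422) 84.97547929484904 81.03041637243
```

View pics/d2.png

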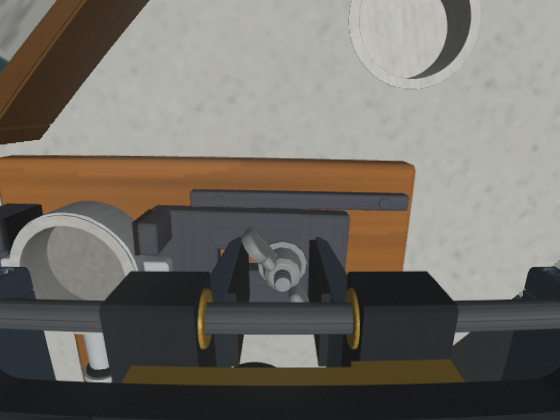

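The first stroke turned the nut about 175° (wing tip now at -12.5°) with light forces. I'll lift, turn back and stroke again.

{"method": "move_arm", "body": {"plan": [[[0,0,0],8.5,0.66],[[0,0,1],8.5,0.66],[[0,0,2],8.5,0.66],[[0,0,1],8.5,0.66],[[0,0,0],8.5,0.66]]}}

```text
time_s: 13.5
ee_pos: [513.2, 10.7, 87.9]
ee_rot: [-180.0, -0.3, -1.9]
force: [0.2, 0.0, 0.0]
gripper_width: 31.0
gripper_force: 0.0
```

{"method": "move_arm", "body": {"plan": [[[0,0,0],8.5,0.66],[[0,0,0],8.5,0.66],[[0,0,0],8.5,0.66],[[0,0,0],8.5,0.66],[[0,0,0],8.5,0.66]]}}

```text
time_s: 14.0
ee_pos: [511.9, 10.7, 86.2]
ee_rot: [180.0, -0.0, 40.6]
force: [0.9, 0.3, 0.8]
gripper_width: 30.9
gripper_force: 0.0
```

{"method": "move_arm", "body": {"plan": [[[0,0,0],8.5,0.66],[[0,0,0],8.5,0.66],[[0,0,0],8.5,0.66],[[0,0,0],8.5,0.66],[[0,0,0],8.5,0.66]]}}

```text
time_s: 14.5
ee_pos: [511.9, 10.7, 86.2]
ee_rot: [180.0, -0.0, 83.1]
force: [0.8, -0.2, -0.2]
gripper_width: 30.6
gripper_force: 0.0
```

{"method": "move_arm", "body": {"plan": [[[0,0,0],8.5,0.66],[[0,0,0],8.5,0.66],[[0,0,0],8.5,0.66],[[0,0,0],8.5,0.66],[[0,0,0],8.5,0.66]]}}

```text
time_s: 15.0
ee_pos: [511.9, 10.7, 86.2]
ee_rot: [179.9, 0.0, 125.6]
force: [-0.7, -0.4, 0.7]
gripper_width: 31.5
gripper_force: 0.0
```

{"method": "move_arm", "body": {"plan": [[[0,0,0],8.5,0.66],[[0,0,0],8.5,0.66],[[0,0,-1.5],0,0.66],[[0,0,-1.5],0,0.66],[[0,0,-1],0,0.66]]}}

```text
time_s: 15.5
ee_pos: [511.5, 10.6, 45.4]
ee_rot: [180.0, -0.0, 142.2]
force: [-0.5, 0.4, -0.1]
gripper_width: 31.1
gripper_force: 0.0
```

{"method": "move_arm", "body": {"plan": [[[0,0,-0.1],-8.5,0.66],[[0,0,0],-8.5,0.66],[[0,0,0],-8.5,0.66],[[0,0,0],-8.5,0.66],[[0,0,0],-8.5,0.66]]}}

```text
time_s: 16.0
ee_pos: [511.4, 10.2, 44.8]
ee_rot: [-180.0, 0.0, 99.4]
force: [-0.9, -2.6, -0.1]
gripper_width: 30.6
gripper_force: 0.7
```

{"method": "move_arm", "body": {"plan": [[[0,0,0],-8.5,0.66],[[0,0,0],-8.5,0.66],[[0,0,0],-8.5,0.66],[[0,0,0],-8.5,0.66],[[0,0,0],-8.5,0.66]]}}

```text
time_s: 16.5
ee_pos: [511.0, 10.3, 44.8]
ee_rot: [-179.9, 0.1, 56.9]
force: [-1.7, -1.1, 0.8]
gripper_width: 31.0
gripper_force: 0.7
```

{"method": "move_arm", "body": {"plan": [[[0,0,0],-8.5,0.66],[[0,0,0],-8.5,0.66],[[0,0,0],-8.5,0.66],[[0,0,0],-8.5,0.66],[[0,0,0],-8.5,0.66]]}}

```text
time_s: 17.0
ee_pos: [510.8, 10.6, 44.7]
ee_rot: [-180.0, 0.1, 14.3]
force: [-1.2, -0.1, -0.8]
gripper_width: 31.1
gripper_force: 0.6
```

```bash
python3 b.py d3 nut_middle,wing_tip
```

```text
nut_middle 0.86 [281.3 278.9] [512.6   9.9  57. ] [514.6  10.4  61.1]
{'time_s': 17.15, 'qpos': array([ -0.1,  22.6, 111.1,   0. ,  46.4,  75.1]), 'ee_pos': array([511.4,  10.6,  44.9]), 'ee_rot': array([-180. ,    0. ,   14.8]), 'force': array([ 0.4,  0.1, -0.1]), 'torque': array([0. , 0.3, 0.1]), 'gripper_width': 30.704236357486206}
```

{"method": "move_arm", "body": {"plan": [[[0,0,0],-7,0.66],[[0,0,0],-7,0.66],[[0,0,0],-7,0.66],[[0,0,0],-7,0.66]]}}

```text
time_s: 17.55
ee_pos: [511.5, 10.5, 44.9]
ee_rot: [180.0, 0.0, -13.5]
force: [-0.3, -0.3, -0.8]
gripper_width: 30.6
gripper_force: 0.7
```

```bash
python3 st.py
```

```text
{'time_s': 17.55, 'qpos': array([ -0.11,  22.59, 111.07,  -0.  ,  46.36, 103.38]), 'ee_pos': array([511.5 ,  10.54,  44.89]), 'ee_rot': array([179.99,   0.02, -13.48]), 'force': array([-0.28, -0.32, -0.78]), 'torque': array([-0.11,  0.31,  0.02]), 'gripper_width': 30.561515245061656}
```

{"method": "move_arm", "body": {"plan": [[[0,0,0],-7,0.66],[[0,0,0],-7,0.66],[[0,0,0],-7,0.66],[[0,0,0],-7,0.66],[[0,0,0],-4,0.66]]}}

```text
time_s: 18.05
ee_pos: [511.8, 10.1, 44.9]
ee_rot: [180.0, -0.0, -45.4]
force: [0.4, -2.7, -1.0]
gripper_width: 30.8
gripper_force: 0.8
```

```bash
python3 b.py d4 nut_middle,wing_tip
```

```text
nut_middle 0.65 [282.6 278.6] [511.7   9.2  57. ] [513.2   7.8  61. ]
{'time_s': 18.2, 'qpos': array([ -0.1,  22.6, 111.1,  -0. ,  46.3, 135.1]), 'ee_pos': array([511.8,  10.3,  45. ]), 'ee_rot': array([180. ,  -0. , -45.2]), 'force': array([-0.1, -0.4, -0.7]), 'torque': array([-0.2,  0.2,  0. ]), 'gripper_width': 31.098323745898828}
```

Second full stroke done without a stop. On to the third.

{"method": "move_arm", "body": {"plan": [[[0,0,0],8.5,0.66],[[0,0,1],8.5,0.66],[[0,0,2],8.5,0.66],[[0,0,1],8.5,0.66],[[0,0,0],8.5,0.66]]}}

```text
time_s: 18.7
ee_pos: [513.4, 10.7, 86.8]
ee_rot: [-180.0, -0.3, -2.4]
force: [0.2, 0.6, -0.0]
gripper_width: 31.0
gripper_force: 0.0
```

{"method": "move_arm", "body": {"plan": [[[0,0,0],8.5,0.66],[[0,0,0],8.5,0.66],[[0,0,0],8.5,0.66],[[0,0,0],8.5,0.66],[[0,0,0],8.5,0.66]]}}

```text
time_s: 19.2
ee_pos: [512.1, 10.7, 85.2]
ee_rot: [180.0, -0.1, 40.1]
force: [-0.1, 0.2, -0.1]
gripper_width: 31.1
gripper_force: 0.0
```

{"method": "move_arm", "body": {"plan": [[[0,0,0],8.5,0.66],[[0,0,0],8.5,0.66],[[0,0,0],8.5,0.66],[[0,0,0],8.5,0.66],[[0,0,0],8.5,0.66]]}}

```text
time_s: 19.7
ee_pos: [512.1, 10.7, 85.2]
ee_rot: [179.9, -0.0, 82.6]
force: [-0.1, 0.0, -0.3]
gripper_width: 31.1
gripper_force: 0.0
```

{"method": "move_arm", "body": {"plan": [[[0,0,0],8.5,0.66],[[0,0,0],8.5,0.66],[[0,0,0],8.5,0.66],[[0,0,0],8.5,0.66],[[0,0,0],8.5,0.66]]}}

```text
time_s: 20.2
ee_pos: [512.1, 10.7, 85.2]
ee_rot: [179.9, 0.0, 125.1]
force: [-0.3, -0.5, -0.6]
gripper_width: 31.2
gripper_force: 0.0
```

{"method": "move_arm", "body": {"plan": [[[0,0,0],8.5,0.66],[[0,0,0],8.5,0.66],[[0,0,-1.5],0,0.66],[[0,0,-1.5],0,0.66],[[0,0,-1],0,0.66]]}}

```text
time_s: 20.7
ee_pos: [511.7, 10.7, 44.4]
ee_rot: [180.0, -0.0, 141.7]
force: [-0.6, 0.4, 0.7]
gripper_width: 31.3
gripper_force: 0.0
```

{"method": "move_arm", "body": {"plan": [[[0,0,0],-6,0.66],[[0,0,0],-4,0.66],[[0,0,0],-4,0.66],[[0,0,0],-4,0.66]]}}

```text
time_s: 21.1
ee_pos: [511.4, 10.2, 44.7]
ee_rot: [-180.0, 0.0, 123.5]
force: [-0.9, -2.3, -1.8]
gripper_width: 31.1
gripper_force: 0.8
```

```bash
python3 b.py d5 nut_middle,wing_tip
```

```text
nut_middle 0.7 [274.5 273. ] [509.4  12.6  57. ] [508.7  13.7  59.7]
nut_middle 0.47 [211.5 264.6] [481.5  -0.7  57. ] [483.5 -12.6  32.9]
wing_tip 0.95 [238.7 225.1] [481.9  23.9  57. ] [482.8  20.4  46.7]
{'time_s': 21.25, 'qpos': array([ -0.1,  22.6, 111.1,  -0. ,  46.3, -33.8]), 'ee_pos': array([511.5,  10.4,  44.8]), 'ee_rot': array([-180. ,   -0. ,  123.7]), 'force': array([-1.5, -0.7, -1.1]), 'torque': array([-0.3,  0.1, -0. ]), 'gripper_width': 31.05659278177129}
```

{"method": "move_arm", "body": {"plan": [[[0,0,0],-5,0.66],[[0,0,0],-5,0.66],[[0,0,0],-5,0.66]]}}

```text
time_s: 21.55
ee_pos: [511.7, 10.3, 44.9]
ee_rot: [-180.0, 0.0, 108.5]
force: [1.1, -1.8, -1.8]
gripper_width: 31.2
gripper_force: 0.8
```

```bash
python3 st.py
```

```text
{'time_s': 21.55, 'qpos': array([ -0.12,  22.59, 111.07,  -0.03,  46.34, -18.6 ]), 'ee_pos': array([511.67,  10.27,  44.94]), 'ee_rot': array([-180.  ,    0.03,  108.51]), 'force': array([ 1.11, -1.8 , -1.76]), 'torque': array([-0.34,  0.07,  0.02]), 'gripper_width': 31.193486382621334}
```

{"method": "move_arm", "body": {"plan": [[[0,0,0],-5,0.66],[[0,0,0],-5,0.66],[[0,0,0],-5,0.66]]}}

```text
time_s: 21.85
ee_pos: [511.7, 10.2, 45.0]
ee_rot: [180.0, 0.0, 93.5]
force: [-0.4, -2.2, -0.6]
gripper_width: 30.9
gripper_force: 0.9
```

```bash
python3 st.py
```

```text
{'time_s': 21.85, 'qpos': array([ -0.13,  22.58, 111.06,  -0.04,  46.35,  -3.6 ]), 'ee_pos': array([511.65,  10.19,  45.02]), 'ee_rot': array([180.  ,   0.03,  93.5 ]), 'force': array([-0.37, -2.24, -0.6 ]), 'torque': array([-0.48,  0.21,  0.03]), 'gripper_width': 30.886453495327288}
```

{"method": "move_arm", "body": {"plan": [[[0,0,0],-4,0.66],[[0,0,0],-4,0.66]]}}

```text
time_s: 22.05
ee_pos: [511.5, 10.2, 45.0]
ee_rot: [-180.0, 0.0, 85.5]
force: [-1.6, -1.2, -0.4]
gripper_width: 31.0
gripper_force: 0.9
```

{"method": "move_arm", "body": {"plan": [[[0,0,0],-4,0.66],[[0,0,0],-4,0.66]]}}

```text
time_s: 22.25
ee_pos: [511.3, 10.3, 45.0]
ee_rot: [-180.0, 0.0, 77.5]
force: [-1.9, -1.3, 0.7]
gripper_width: 31.3
gripper_force: 0.9
```

{"method": "move_arm", "body": {"plan": [[[0,0,0],-4,0.66],[[0,0,0],-4,0.66]]}}

```text
time_s: 22.45
ee_pos: [509.9, 9.7, 44.8]
ee_rot: [-179.8, 0.2, 69.6]
force: [-5.4, -5.1, 3.0]
gripper_width: 31.3
gripper_force: 3.2
```

```bash
python3 b.py d6 nut_middle,wing_tip
```

```text
nut_middle 0.81 [278.8 273.1] [512.6  13.3  57. ] [512.7  13.6  57.7]
nut_middle 0.49 [227.   10.3] [533.4 129.6  57. ] [533.2 130.9  52.2]
wing_tip 0.61 [239.3 228.4] [503.2  41.4  57. ] [498.   35.   34.2]
{'time_s': 22.6, 'qpos': array([ -0.1,  22.6, 111.1,  -0.1,  46.5,  20.2]), 'ee_pos': array([509.8,   9.7,  44.8]), 'ee_rot': array([-179.8,    0.2,   69.7]), 'force': array([-4.1, -3.7,  1.7]), 'torque': array([-0.7,  0.8,  0. ]), 'gripper_width': 31.12091847870752}
```

{"method": "move_arm", "body": {"plan": [[[0,0,0],-2,0.66],[[0,0,0],0,0.66],[[0,0,0],0,0.66]]}}

```text
time_s: 22.9
ee_pos: [509.6, 9.6, 44.8]
ee_rot: [-179.8, 0.2, 67.8]
force: [-3.9, -4.0, 2.1]
gripper_width: 31.0
gripper_force: 7.7
```

That is a hard stop, and the total turn of about 417° (2.6 to 9.9 rad) agrees with it. I'll release and check.

{"method": "move_arm", "body": {"plan": [[[0,0,0],6,0.66],[[0,0,0],8,0.66],[[0,0,0],8,0.66],[[0,0,2],0,0.66],[[0,0,5],0,0.66]]}}

```text
time_s: 23.4
ee_pos: [508.9, 10.7, 112.4]
ee_rot: [-179.5, -0.0, 89.7]
force: [0.8, 0.8, -0.7]
gripper_width: 31.0
gripper_force: 0.0
```

{"method": "move_arm", "body": {"plan": [[[0,0,5],0,0.66],[[-4,-4,2],0,0.66],[[-4,-4,0],0,0.66],[[0,0,0],0,0.66],[[0,0,0],0,0.66]]}}

```text
time_s: 23.9
ee_pos: [443.0, -58.6, 182.2]
ee_rot: [179.9, -0.0, 89.5]
force: [0.5, 0.0, 0.2]
gripper_width: 31.1
gripper_force: 0.0
```

```bash
python3 b.py e1 nut_middle,jaw_face,foot_end; python3 fit.py | tail -3
python3 - <<'E'
from h import *
np.set_printoptions(precision=1,suppress=True)
p=env.grab_frame("top")
for l,z in (("fixed_jaw_face",40),("jaw_face",40),("portafilter",22),("tamper",0),("leveller",0),("filter_basket",0),("espresso_cup",0)):
    for r in env.landmark_of(p,l)[:1]: print(l,r["score"],at_z(p,r["point"],z))
E
```

```text
nut_middle 0.71 [359.1 124.7] [511.1  10.   57. ] [510.   10.2  61.8]
jaw_face 0.75 [422.   62.5] [565.7  60.5  40. ] [562.2  59.4  48.9]
jaw_face 0.53 [268.4   4.7] [438.2 104.1  40. ] [438.1 105.3  35.3]
foot_end 0.98 [320.2 152.1] [483.3 -15.5  28. ] [484.  -16.2  21.7]
{'time_s': 24.1, 'qpos': array([ -8.9,   8.3, 108.2,   0. ,  63.5,  -8.5]), 'ee_pos': array([443.9, -57.6, 181.5]), 'ee_rot': array([180. ,  -0. ,  89.6]), 'force': array([-0.9, -0. ,  0.2]), 'torque': array([-0. ,  0. ,  0.1]), 'gripper_width': 30.796293747157502}
44 foot back [-34.6 -33.2] width [(np.float64(-28.867613725942608), np.float64(26.392577777093972)), (np.float64(-29.11273820902229), np.float64(25.73528933715408)), (np.float64(-29.21088939450612), np.float64(27.307896808106175)), (np.float64(-28.33767392293128), np.float64(27.323060615832198))]
45 foot back [-34.6 -33.2] width [(np.float64(-29.423302211497905), np.float64(25.816123214358903)), (np.float64(-29.227748744025394), np.float64(25.39958456554631)), (np.float64(-29.14081768473785), np.float64(27.49103675320736)), (np.float64(-27.859145096604205), np.float64(27.70569303387483))]
nut ((510.183837890625, 10.400362014770508), (7.879019260406494, 60.789222717285156), 15.003376007080078) 66.3923818041145 64.54083913843513
fixed_jaw_face 0.57 [607.  107.5  40. ]
jaw_face 0.84 [559.8  61.7  40. ]
portafilter 0.65 [531.2 133.9  22. ]
tamper 0.84 [593.5 246.9   0. ]
leveller 0.97 [435.8 116.2   0. ]
espresso_cup 0.74 [457.  343.3   0. ]
```

View pics/e1.png

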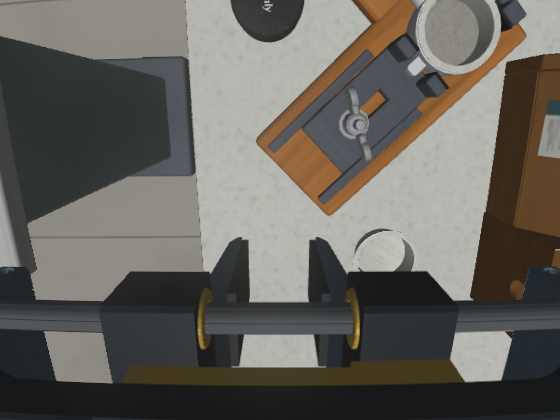

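The last picture shows the nut down: wing tops dropped from about 68 to 64.5 mm, with the hub at (355,124). The jaw is still snug and the other things I could measure have not moved.

```bash
python3 -c "
from workcell import env
print(env.job_done())"
```

```text
the job is handed in; nothing more can be done
None
```

The portafilter is held snugly between the jaws, seated with about 19 N; the wing nut was stroked about 417° clockwise to its stop on the foot, and the job was handed in at about 24 s of the 70 s.

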